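# Shut the vent of the damp box

## Robot

A 6-joint arm with a two-finger parallel gripper is mounted at the origin on the work surface. World frame = base frame: x ahead of the robot, y to its left, z up, the work surface at z = 0. Lengths are in mm, angles in rad, forces in N, time in s.
With the tool pointing down it reaches from about 350 to 775 mm from the base axis. Payload 7.3 kg.
Tool frame: the origin (TCP) lies at the very end of the fingers, on their centre line; the grasp point (between the pads) lies 19 mm behind it; z points along the fingers, y is the direction in which the jaws open and shut (so a half turn about z gives the same grasp; the last joint's range is limited). The gripper opens to 92 mm and grips with 3 to 60 N. Pads are 19 mm wide; open, the fingers measure 130 mm over their backs; the gripper's body (75 mm by 190 mm) begins 47 mm behind the grasp point.
Start: joints at [-1.347, 0.342, 1.524, -0, 1.275, -0.146], TCP at [189.773, -489.521, 226.741] pointing down, gripper open.
Joint ranges: [-2.53, 2.53], [-0.77, 2.02], [0.04, 2.7], [-1, 4.14], [0.28, 2.66], [-3.11, 3.11]. Speed limits (rad/s): [2.57, 2.57, 3.14, 3.14, 3.14, 3.14].

## Interface

Orientations are given as [roll, pitch, yaw] about the fixed x, y, z axes, in that order (R = Rz(yaw) Ry(pitch) Rx(roll)).
In Python, from plant import * gives the robot as it stands.
- The arm moves only by the tool arm_command, never from a script. Its argument "targets" is text: rows parted by semicolons, each of 7 numbers parted by spaces: the shift along the world's x, y, z in m, then the turn, a rotation vector about the world's x, y, z in degrees, then the finger opening in m, from 0 to 0.0918. A call has 1 to 5 rows; each row is the pose to reach, as a shift and turn from the pose commanded when the call began; what a row does not reach only later rows make up. A row lasts 1/10 s, in which the tool goes at most 50 mm and 8.59 degrees, less where a joint would pass 70% of its speed; a pose out of reach is approached as far as the arm can. A call with a gripper value outside its range is refused whole. The fingers move at their own pace and stop on an object; the grip force is fixed at half the most. Time passes only in rows, so rows that repeat a pose let the fingers close. It gives the time, the measured TCP pose, the force and the opening at its end, in the units of the state.
- get_obs(): the state, without advancing time (a new reading comes with each control period).
- capture(name): name is "scene" or "top" or "wrist"; returns a dict with "color" (384x512x3 uint8, red, green, blue), "range_z" (384x512 float32, mm along the optical axis (not along the pixel's ray), 0 where there is no reading), "camera_matrix" (3x3 intrinsics, pixels), "D" ([k1, k2, p1, p2, k3] as OpenCV has them; the pictures are not rectified), "rvec" (rotation vector, rad) and "tvec" (3), from world to camera coordinates, as OpenCV has them; the wrist camera has in their place "tool_from_camera" (4x4, takes a point from camera to tool coordinates, whose origin is the TCP and whose axes are the flange's). Camera axes: x right, y down, z forward; pixel columns grow to the right and rows downward; lengths in mm; the calibration is good to about 2 mm. A picture is of the moment at which its call begins: read the wrist's pose just before it.
- close_job(): hands the job in, once; it reports no verdict.
The state is a dict: "time": time; "joint_positions": joint angles; "dq": joint speeds; "tau": joint torques, N m; "tool_pos": TCP position; "tcp_rot": TCP orientation; "contact_force": force on the tool from outside, world axes, zero at the start; "moment": the same for the moment, N m; "grip_width": finger opening in mm.
Only numpy, scipy, OpenCV 4.12 (cv2) and the standard library are available. Lean on these libraries where they do the work, as an engineer would, in place of code of your own. Each camera call takes 0.05 s, during which the arm holds its last target. There are 200 camera calls.

## Task

The freshly thrown cups in the damp box with the blue vent plate are drying too fast. Press down on that blue plate, which has no handle, and slide it until the vent is fully shut, then let go. Leave the orange vent plate of the other box and the terracotta cup as they are.

Things in the scene. Friction and masses are not known exactly. Their poses are not given: they have to be found in the camera images.
- blue_vent (a joint): Opening of the blue vent plate in m: 0 = fully shut, 0.062 = most open (end stops); about 1.5 N of dry friction, stays where left. The plate lies in a lid window 56 mm wide, 110 mm long; its rear end stays hidden under the lid, so only friction from above can shut it. The dark barred gap ahead of it is the open vent (this value less 8 mm: shut, the plate runs 8 mm under the lid).
- blue_mark (a point): Centre of 3 white lines (34 x 19 mm) on the blue plate's smooth top, about 98 mm above the table, 2 mm below the lid's top; moves with it. z up, y the way the plate slides to shut, x across. The plate's front edge is 38 mm ahead (+y); the window's rear edge is 80 mm less the opening behind. Box fixed, 150 x 230 mm, 100 mm high, clear sides, white lid.
- orange_mark (a point): The same point on the orange vent plate of the second, otherwise equal box (also fixed, same sizes and axes). A bystander: its vent may be open or shut and must stay as it is.
- cup_center (a point): Centre, half-way up (40 mm), of a loose open terracotta cup, 72 mm wide at the rim and 80 mm high, standing on the table beyond the boxes. A bystander.

How it is judged:
By the outcome, as a careful person would: the job done as asked, in the order asked, and still so for the second after the job is handed in, with the robot touching nothing.
It also fails if it takes over 32 s, if anything falls off the work surface, if the arm or the gripper's body presses on something with over 40 N, if the wrist force passes 120 N, or if a joint passes its speed limit or range.

## Working session

There is one attempt and no reset: what is moved stays moved. The work goes in short steps, Python scripts to look and compute and a tool call to move; the robot and the scene stay as the last step left them, time stands still between calls to the robot, and variables do not carry over. Pictures are saved under pics/ and viewed, about 8 in all and at most 12, crops included, and the job is handed in when it is done.

Besides the shell and the picture viewer there is one more tool, called in YAML: its name, and indented under it one key for each argument. arm_command: Moves the arm, as the interface text tells. Its arguments: {"type":"object","properties":{"targets":{"type":"string"}},"required":["targets"]}

```bash
mkdir -p pics; cat > h.py <<'E'
from plant import *
import numpy as np, cv2
def save(c,n): cv2.imwrite(f'pics/{n}.png',c['color'][:,:,::-1])
def world(c,px):
    # px list of (u,v) -> world via depth
    px=np.array(px,float); n=cv2.undistortPoints(px.reshape(-1,1,2),c['camera_matrix'],c['D']).reshape(-1,2)
    z=np.array([np.median(c['range_z'][int(v)-1:int(v)+2,int(u)-1:int(u)+2]) for u,v in px])
    P=np.c_[n*z[:,None],z]; R=cv2.Rodrigues(c['rvec'])[0]
    return (P-np.ravel(c['tvec']))@R
E
python3 - <<'E'
from h import *
import pickle
for n in('top','scene'):
    c=capture(n); save(c,n+'1'); pickle.dump(c,open(n+'.pkl','wb'))
o=get_obs();print(o)
E
```

```text
{'time': 0.1, 'joint_positions': array([-1.34700989e+00,  3.42669723e-01,  1.52488694e+00, -2.16287200e-05,
        1.27539069e+00, -1.45983600e-01]), 'dq': array([-0.00022521, -0.00071013, -0.00135786, -0.00012915, -0.00010071,
       -0.00030938]), 'tau': array([ 2.83980822e-03, -4.32004237e+01, -2.44692582e+01,  7.18077784e-02,
        5.26098534e-02, -6.35492120e-05]), 'tool_pos': array([ 189.68067594, -489.16650058,  226.11786026]), 'tcp_rot': array([-3.14024936e+00, -1.76598383e-04,  3.69776230e-01]), 'contact_force': array([ 0.11287405, -0.08210197, -0.19249544]), 'moment': array([-0.03901865,  0.03165221,  0.01669023]), 'grip_width': 91.80299960372321}
```

View pics/top1.png

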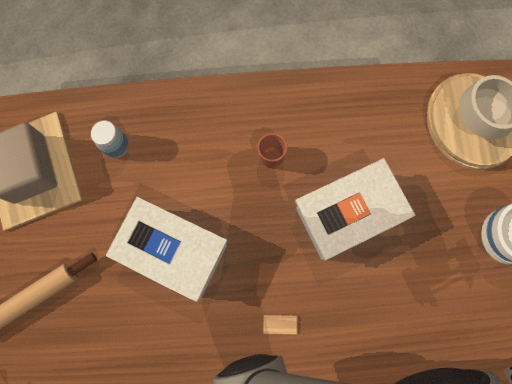

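View pics/scene1.png

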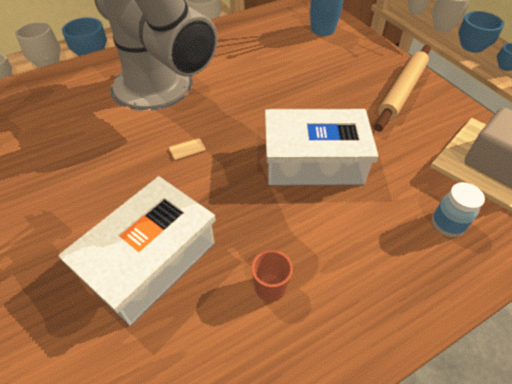

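The blue plate is at about (163,247) in the top picture, with white lines at (164,247) and the dark open gap at (140,234). Orange is at (354,208) and the cup at (272,148). Next I measure.

```bash
python3 - <<'E'
from h import *
import pickle
c=pickle.load(open('top.pkl','rb'))
im=c['color'].astype(int); r,g,b=im[...,0],im[...,1],im[...,2]
def proj(n,z):
    R=cv2.Rodrigues(c['rvec'])[0];C=-R.T@np.ravel(c['tvec']);d=np.c_[n,np.ones(len(n))]@R
    return C+d*((z-C[2])/d[:,2])[:,None]
def un(p): return cv2.undistortPoints(np.array(p,float).reshape(-1,1,2),c['camera_matrix'],c['D']).reshape(-1,2)
roi=np.zeros(r.shape,bool);roi[215:275,120:195]=1
def rect(m,z,l):
    v,u=np.nonzero(m);P=proj(un(np.c_[u,v]),z);q=cv2.minAreaRect(P[:,:2].astype(np.float32));print(l,len(u),q,P.mean(0)); return q
rect(roi&(b>r+60),98,'blue'); rect(roi&(r+g+b<150),96,'dark')
w=cv2.morphologyEx((roi&(b>r+40)).astype(np.uint8),cv2.MORPH_CLOSE,np.ones((9,9)))>0
rect(w,98,'bluefull')
h=cv2.erode(w.astype(np.uint8),np.ones((3,3)))>0
rect(h&(r>120),98,'lines')
print(world(c,[(164,247),(140,234),(120,250),(190,270),(272,148),(135,205),(215,245)]))
E
```

```text
blue 576 ((487.1242370605469, 231.24624633789062), (66.1152572631836, 51.97686767578125), 60.48001480102539) [487.06609954 232.08358824  98.        ]
dark 233 ((513.3564453125, 278.2526550292969), (38.17523956298828, 51.88761520385742), 60.17329025268555) [512.70758804 278.44458872  96.        ]
bluefull 718 ((486.9231872558594, 231.50180053710938), (66.7999496459961, 53.31355285644531), 60.47768020629883) [486.55354954 231.22789822  98.        ]
lines 105 ((484.8862609863281, 227.1539306640625), (20.46312713623047, 34.622222900390625), 60.97861862182617) [484.91247201 226.96291178  98.        ]
[[483.42204868 225.68355891  97.67363691]
 [516.96012762 280.5594399   93.65114269]
 [483.11644198 325.25392362  99.28034145]
 [428.74474498 169.4019003   99.41052984]
 [726.08481355 -35.45593521   8.0942875 ]
 [583.06081813 289.23594396 100.63484655]
 [479.65599906 111.60942205  99.81582732]]
```

arm_command:
  targets: "0.2 0.23 0 0 0 39 0;0.2 0.23 0 0 0 39 0;0.2 0.23 0 0 0 39 0;0.2 0.23 0 0 0 39 0;0.2 0.23 0 0 0 39 0"

```text
time: 0.6
tool_pos: [354.6, -299.1, 226.6]
tcp_rot: [-3.141, -0.0, 1.055]
contact_force: [0.7, -0.5, -0.1]
grip_width: 56.5
```

arm_command:
  targets: "0.07 0.24 0 0 0 0 0;0.07 0.24 0 0 0 0 0;0.07 0.24 0 0 0 0 0;0.07 0.24 0 0 0 0 0;0.07 0.24 0 0 0 0 0"

```text
time: 1.1
tool_pos: [423.8, -58.8, 226.7]
tcp_rot: [-3.142, 0.0, 1.05]
contact_force: [0.8, -1.0, -0.2]
grip_width: 16.5
```

arm_command:
  targets: "0.06 0.24 0 0 0 0 0;0.06 0.24 0 0 0 0 0;0.06 0.24 0 0 0 0 0;0.06 0.24 0 0 0 0 0;0.06 0.24 0 0 0 0 0"

```text
time: 1.6
tool_pos: [483.7, 181.5, 226.5]
tcp_rot: [-3.141, 0.0, 1.051]
contact_force: [1.3, -0.3, 0.0]
grip_width: 0.2
```

arm_command:
  targets: "0 0.045 -0.04 0 0 0 0;0 0.045 -0.07 0 0 0 0;0 0.045 -0.07 0 0 0 0;0 0.045 -0.07 0 0 0 0"

```text
time: 2.0
tool_pos: [483.6, 223.8, 156.8]
tcp_rot: [-3.141, 0.001, 1.051]
contact_force: [0.4, 0.0, 0.5]
grip_width: 0.3
```

```bash
python3 - <<'E'
from h import *
o=get_obs();print(o['tool_pos'],o['tcp_rot'],o['contact_force'],o['grip_width'])
c=capture('wrist');save(c,'w1');print(c['tool_from_camera'],c['camera_matrix'],c['D'])
import pickle;pickle.dump((o,c),open('w1.pkl','wb'))
E
```

```text
[483.59697295 223.77344901 156.81052657] [-3.14071926e+00  1.46465722e-03  1.05084388e+00] [0.44091446 0.01287502 0.47552816] 0.2920396029955272
[[ 2.24745730e-04 -9.56249273e-01 -2.92553033e-01  7.87523117e+01]
 [ 9.99999969e-01  1.83676245e-04  1.67851437e-04  5.38562061e-01]
 [-1.06772772e-04 -2.92553061e-01  9.56249285e-01 -1.58942185e+02]
 [ 0.00000000e+00  0.00000000e+00  0.00000000e+00  1.00000000e+00]] [[333.60275886   0.         257.17228715]
 [  0.         333.60275886 192.89225666]
 [  0.           0.           1.        ]] [-0.02388044  0.          0.          0.          0.        ]
```

View pics/w1.png

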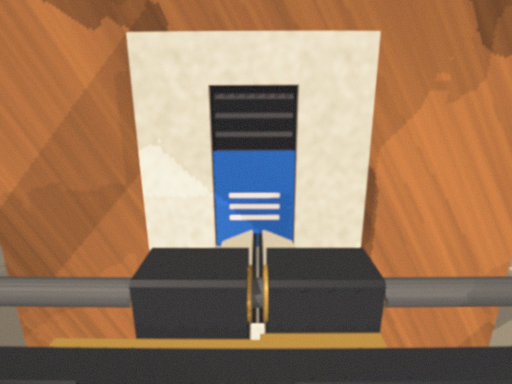

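The wrist view is square to the box. It shows the lines' centre at (255,206), the plate front edge at row 150 and the window front edge at row 85, from columns 209 to 298.

```bash
cat >> h.py <<'E'
from scipy.spatial.transform import Rotation as Ro
def wr(o,c,px,zs):
    T=np.eye(4);T[:3,:3]=Ro.from_euler('xyz',o['tcp_rot']).as_matrix();T[:3,3]=o['tool_pos'];M=T@c['tool_from_camera']
    n=cv2.undistortPoints(np.array(px,float).reshape(-1,1,2),c['camera_matrix'],c['D']).reshape(-1,2)
    d=np.c_[n,np.ones(len(n))]@M[:3,:3].T
    return M[:3,3]+d*((np.array(zs)-M[2,3])/d[:,2])[:,None]
E
python3 - <<'E'
from h import *
import pickle;o,c=pickle.load(open('w1.pkl','rb'))
P=wr(o,c,[(255,206),(255,150),(254,85),(209,86),(298,86)],[98,98,100,100,100]);print(P)
print('front-mark',P[1]-P[0],np.linalg.norm(P[1]-P[0]),'gap',np.linalg.norm(P[2]-P[1]),np.linalg.norm(P[4]-P[3]))
d=P[4]-P[3];print(np.degrees(np.arctan2(d[1],d[0])))
E
```

```text
[[484.03277466 226.49369733  98.        ]
 [503.44139549 260.26379168  98.        ]
 [523.21197329 295.87739232 100.        ]
 [498.82064485 309.1911468  100.        ]
 [546.4967159  281.89990242 100.        ]]
front-mark [19.40862084 33.77009435  0.        ] 38.95014550622353 gap 40.78240180413035 54.934686409043714
-29.788144626780365
```

arm_command:
  targets: "0.001 0.002 -0.04 0 0 0 0;0.001 0.002 -0.052 0 0 0 0;0.001 0.002 -0.052 0 0 0 0;0.001 0.002 -0.052 0 0 0 0"

```text
time: 2.45
tool_pos: [485.8, 225.8, 106.3]
tcp_rot: [3.14, -0.001, 1.05]
contact_force: [0.0, -0.5, 0.7]
grip_width: 0.5
```

arm_command:
  targets: "0 0 -0.002 0 0 0 0;0 0 -0.004 0 0 0 0;0 0 -0.006 0 0 0 0;0 0 -0.006 0 0 0 0"

```text
time: 2.85
tool_pos: [484.7, 226.1, 98.8]
tcp_rot: [3.142, 0.0, 1.051]
contact_force: [0.1, -0.6, -0.1]
grip_width: 0.3
```

arm_command:
  targets: "0 0 -0.001 0 0 0 0;0 0 -0.002 0 0 0 0;0 0 -0.002 0 0 0 0"

```text
time: 3.15
tool_pos: [485.2, 226.6, 98.1]
tcp_rot: [3.141, -0.002, 1.051]
contact_force: [-1.9, 1.1, 10.7]
grip_width: 0.1
```

arm_command:
  targets: "0 0 -0.001 0 0 0 0;0.0025 0.0043 -0.001 0 0 0 0;0.005 0.0087 -0.001 0 0 0 0;0.0075 0.013 -0.001 0 0 0 0;0.01 0.0174 -0.001 0 0 0 0"

```text
time: 3.65
tool_pos: [495.4, 244.5, 98.0]
tcp_rot: [3.14, -0.003, 1.051]
contact_force: [-4.4, 0.4, 15.1]
grip_width: 0.3
```

```bash
python3 - <<'E'
from h import *
o=get_obs();print(o['tool_pos'],o['contact_force'])
c=capture('wrist');save(c,'w2')
import pickle;pickle.dump((o,c),open('w2.pkl','wb'))
E
```

```text
[495.38098173 244.48319963  98.03857638] [-4.35572834  0.35920291 15.09227577]
```

View pics/w2.png

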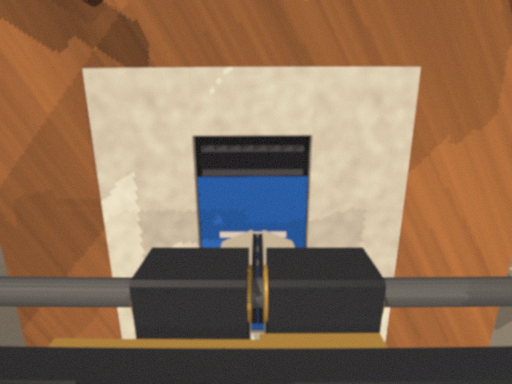

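The gap has shrunk, with the plate front at row 177 and the window edge at row 136, so the plate is moving. I'll check for slip by the numbers.

```bash
python3 - <<'E'
from h import *
import pickle;o,c=pickle.load(open('w2.pkl','rb'))
P=wr(o,c,[(253,177),(253,136)],[98,100]);print(P,np.linalg.norm((P[1]-P[0])[:2]), np.linalg.norm(P[0][:2]-o['tool_pos'][:2]))
E
```

```text
[[513.11227177 278.41535097  98.        ]
 [523.277292   295.97812254 100.        ]] 20.292328148862303 38.28563099774222
```

No slip. About 28 mm remains, including the 8 mm under the lid.

arm_command:
  targets: "0.0025 0.0043 0 0 0 0 0;0.005 0.0087 0 0 0 0 0;0.0075 0.013 0 0 0 0 0;0.01 0.0174 0 0 0 0 0;0.0124 0.0217 0 0 0 0 0"

```text
time: 4.2
tool_pos: [507.7, 266.3, 98.1]
tcp_rot: [3.14, -0.003, 1.051]
contact_force: [-4.6, 1.5, 15.1]
grip_width: 0.4
```

arm_command:
  targets: "0.001 0.0017 0 0 0 0 0;0.002 0.0034 0 0 0 0 0;0.002 0.0034 0 0 0 0 0"

```text
time: 4.5
tool_pos: [509.6, 269.5, 98.1]
tcp_rot: [3.14, -0.002, 1.051]
contact_force: [-5.3, 0.1, 15.2]
grip_width: 0.5
```

arm_command:
  targets: "0.0005 0.0009 0 0 0 0 0;0.001 0.0017 0 0 0 0 0;0.001 0.0017 0 0 0 0 0"

```text
time: 4.8
tool_pos: [509.6, 269.7, 98.0]
tcp_rot: [3.141, 0.001, 1.051]
contact_force: [-6.4, -6.3, 19.7]
grip_width: 0.3
```

Force along the slide has jumped to about 9 N with no further motion, which looks like the end stop. I'll nudge a little more, then lift straight up.

arm_command:
  targets: "0.0005 0.0009 0 0 0 0 0;0.001 0.0017 0 0 0 0 0;0.001 0.0017 0 0 0 0 0"

```text
time: 5.1
tool_pos: [509.6, 269.8, 97.9]
tcp_rot: [-3.141, 0.005, 1.051]
contact_force: [-11.4, -11.2, 23.4]
grip_width: 0.3
```

arm_command:
  targets: "0 0 0.005 0 0 0 0;0 0 0.02 0 0 0 0;-0.01 -0.0174 0.06 0 0 0 0;-0.03 -0.05 0.1 0 0 0 0;-0.03 -0.05 0.1 0 0 0 0"

```text
time: 5.6
tool_pos: [481.9, 220.9, 200.1]
tcp_rot: [3.137, -0.004, 1.05]
contact_force: [-0.3, 0.2, 0.6]
grip_width: 0.2
```

```bash
python3 - <<'E'
from h import *
o=get_obs();print(o['time'],o['tool_pos'],o['contact_force'])
c=capture('wrist');save(c,'w3')
import pickle;pickle.dump((o,c),open('w3.pkl','wb'))
c=capture('top');save(c,'top2')
E
```

```text
5.6 [481.89160596 220.85964435 200.14929453] [-0.26206624  0.1831127   0.58128853]
```

View pics/w3.png

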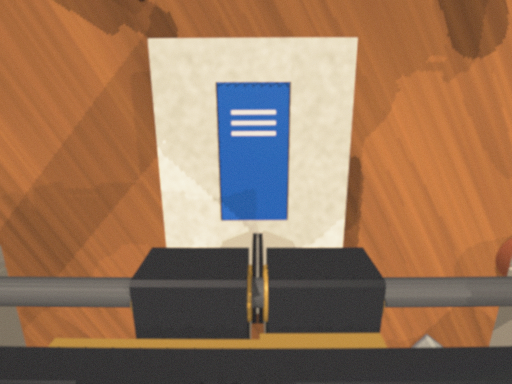

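The blue plate fills its window (rows 83–220), no dark gap is left, and the lines' centre is at (253,123). Now I check how far the mark is from the window edge, and the bystanders.

```bash
python3 - <<'E'
from h import *
import pickle;o,c=pickle.load(open('w3.pkl','rb'))
P=wr(o,c,[(253.5,122.5),(253.5,83)],[98,100]);print(P,'mark-edge (shut=30)',np.linalg.norm((P[1]-P[0])[:2]),'moved',np.linalg.norm(P[0][:2]-[484.03,226.49]))
a=cv2.imread('pics/top1.png').astype(int);b=cv2.imread('pics/top2.png').astype(int)
d=abs(a-b).max(2);print('diff orange',d[155:262,290:415].mean(),'cup',d[130:170,255:290].mean())
E
```

```text
[[508.24839767 270.25549994  98.        ]
 [522.75405117 295.33521161 100.        ]] mark-edge (shut=30) 28.97250283548948 moved 50.019493909940294
diff orange 13.193196261682242 cup 8.357142857142858
```

The mark distance agrees with shut. The bystander differences may only be the arm's shadow, so I'll look.

View pics/top2.png

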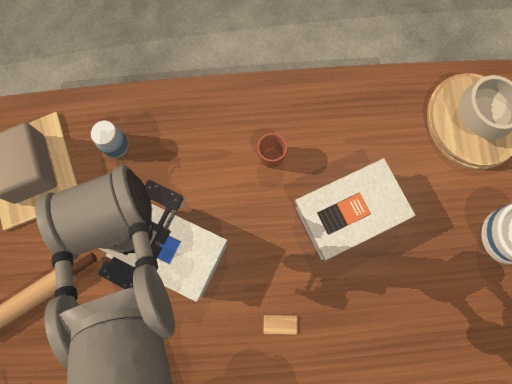

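The orange plate (354,208) and the cup (272,148) are unchanged; only the shadows differ. I'm handing in.

```bash
python3 -c "
from plant import *
print(close_job())"
```

```text
the job is handed in; nothing more can be done
None
```

The blue vent is shut. I pressed down on the plate with closed fingers (10–23 N) and slid it about 50 mm until it hit its end stop. Then I lifted straight off and handed the job in after about 6 of the 32 s.

- **Blue vent:** the last wrist picture shows no gap. The mark sits 29 mm from the window's front edge, against 30 mm when fully shut; that 1 mm is within the calibration error. The arm also stopped moving while the force along the slide climbed to about 15 N, which fits the end stop.
- **Orange plate and cup:** both are at the same pixels in the top view as before. An automatic before/after comparison did show brightness differences around them. Viewing the picture, I put those down to changed shadows.
- **Robot:** it ended about 100 mm above the lid, touching nothing.

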